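Put the oil bottles away in reverse order

ROBOT

A 7-joint arm with a two-finger parallel gripper is mounted at the origin on the work surface. World frame = base frame: x ahead of the robot, y to its left, z up, the work surface at z = 0. Lengths are in m, angles in rad, forces in N, time in s.
With the tool pointing down it reaches from about 0.425 to 0.875 m from the base axis. Payload 4.7 kg.
Tool frame: the origin (TCP) lies at the very end of the fingers, on their centre line; the grasp point (between the pads) lies 19 mm behind it (ctrl.grasp_offset is the distance from the TCP to the grasp point, in m); z points along the fingers, y is the direction in which the jaws open and shut (so a half turn about z gives the same grasp; the last joint's range is limited). The gripper opens to 87 mm and grips with 3 to 60 N. Pads are 19 mm wide; open, the fingers measure 117 mm over their backs; the gripper's body (75 mm by 190 mm) begins 51 mm behind the grasp point.
Start: joints at [-1.317, 0.321, -0.07, 1.45, 0.023, 1.371, -0.057], TCP at [0.154, 0.631, 0.223] pointing down, gripper open.
Joint ranges: [-2.86, 2.86], [-0.3, 2.09], [-1.38, 1.24], [0.06, 2.45], [-1.56, 4.7], [0.09, 2.05], [-2.69, 2.69]. Speed limits (rad/s): [2.57, 2.57, 3.14, 3.14, 3.14, 3.14, 3.14].

INTERFACE

Orientations are given as a rotation vector (axis times angle).
In Python, from bench import ctrl gives the robot as it stands.
- The arm moves only by the shell command python3 -m creep 'ROWS' [FORCE]. ROWS is JSON, a list that holds one entry, the list of rows, each a list of 7 numbers: the opening, from 0 (shut) to 1 (fully open), then the shift along the tool's x, y, z in mm, then the turn, a rotation vector about the tool's x, y, z in rad. In form: [[[grip, dx, dy, dz, rx, ry, rz], ...]]. A call has 1 to 5 rows; each row is the pose to reach, as a shift and turn from the pose commanded when the call began, along the tool's axes at that moment; what a row does not reach only later rows make up. A row lasts 1/10 s, in which the tool goes at most 50 mm and 8.59 degrees, less where a joint would pass 70% of its speed; a pose out of reach is approached as far as the arm can. A call with a gripper value outside its range is refused whole. The fingers move at their own pace and stop on an object; FORCE is the grip in N (left out, the last holds). Time passes only in rows, so rows that repeat a pose let the fingers close. It gives the time, the measured TCP pose, the force and the opening at its end, in the units of the state.
- ctrl.get_state(): the state, without advancing time (a new reading comes with each control period).
- ctrl.get_image(name): name is "side" or "top"; returns the picture (420x560x3 uint8, red, green, blue); there is no depth.
- ctrl.camera_params(name): a dict with "K" (3x3 intrinsics, pixels), "k1" (the pictures are not rectified: a ray, as slopes to the right and down, at radius r is drawn at 1 + k1 r^2 times it, then the intrinsics apply), "pose" (4x4, takes a point from camera to world coordinates). Camera axes: x right, y down, z forward; pixel columns grow to the right and rows downward; lengths in m; the calibration is good to about 2 mm. A picture is of the moment at which its call begins. camera_params takes no time and is no camera call.
- ctrl.close_job(): hands the job in, once; it reports no verdict.
The state is a dict: "time": time; "joint_positions": joint angles; "qd": joint speeds; "joint_torque": joint torques, N m; "position": TCP position; "tool_rot": TCP orientation; "ft_force": force on the tool from outside, world axes, zero at the start; "torque": the same for the moment, N m; "grip_width": opening from 0.0 (shut) to 1.0 (fully open).
Only numpy, scipy, OpenCV 4.12 (cv2) and the standard library are available. Lean on these libraries where they do the work, as an engineer would, in place of code of your own. Each camera call takes 0.05 s, during which the arm holds its last target. There are 200 camera calls.

TASK

Move the four small aluminium bottles from the coloured pads on the white filling rack into the bays of the wooden storage rack, in reverse order: the bottle at the left end of the filling rack (seen from the robot) goes into the bay at the right end of the storage rack, the second from the left into the second from the right, and so on. They are full, so do not tip any over; at the end each stands upright on the floor of its own bay. Leave the funnel, the pump and the brush where they are.

Things in the scene. Friction and masses are not known exactly. Their poses are not given: they have to be found in the camera images.
- filling_rack: White board, 84 x 326 mm, 12 mm thick, with a thin steel strip along each long edge, fixed to the bench; carries the four coloured pads in one row. Origin at the centre of its underside; its y axis runs along the row and points to the left seen from the robot (turned by up to about 12 degrees), x away from the robot. The pads' centres are at y = +120, +40, -40, -120 mm.
- storage_rack: Wooden rack, 86 x 326 mm, with pale long walls and dark dividers, fixed to the bench, empty at the start; four equal open bays in one row. Bay floors are 16 mm above the origin, walls and dividers (6 mm thick) reach 28 mm; each bay is 74 x 74 mm inside. Origin at the centre of its underside; y axis along the row, to the left seen from the robot (turned by up to about 12 degrees), x away from the robot. Bay centres at y = +120, +40, -40, -120 mm, x = 0.
- red_bottle_mid (a point): Aluminium bottle, 42 mm in diameter and 92 mm high, straight-sided for the lowest 66 mm, with a red screw cap (33 mm in diameter) and a red band; 90 to 180 g. This point is at its centre, half-way up, 46 mm above its underside; z points up to the cap.
- red_pad: Red round pad, 66 mm in diameter and 4 mm thick, fixed on the filling rack; the bottle with the red cap stands on it at the start. It stays behind and so shows where in the row that bottle stood. Origin at the centre of its underside, 12 mm above the bench.
- yellow_bottle_mid (a point): Aluminium bottle, 42 mm in diameter and 92 mm high, straight-sided for the lowest 66 mm, with a yellow screw cap (33 mm in diameter) and a yellow band; 90 to 180 g. This point is at its centre, half-way up, 46 mm above its underside; z points up to the cap.
- yellow_pad: Yellow round pad, 66 mm in diameter and 4 mm thick, fixed on the filling rack; the bottle with the yellow cap stands on it at the start. It stays behind and so shows where in the row that bottle stood. Origin at the centre of its underside, 12 mm above the bench.
- green_bottle_mid (a point): Aluminium bottle, 42 mm in diameter and 92 mm high, straight-sided for the lowest 66 mm, with a green screw cap (33 mm in diameter) and a green band; 90 to 180 g. This point is at its centre, half-way up, 46 mm above its underside; z points up to the cap.
- green_pad: Green round pad, 66 mm in diameter and 4 mm thick, fixed on the filling rack; the bottle with the green cap stands on it at the start. It stays behind and so shows where in the row that bottle stood. Origin at the centre of its underside, 12 mm above the bench.
- black_bottle_mid (a point): Aluminium bottle, 42 mm in diameter and 92 mm high, straight-sided for the lowest 66 mm, with a black screw cap (33 mm in diameter) and a black band; 90 to 180 g. This point is at its centre, half-way up, 46 mm above its underside; z points up to the cap.
- black_pad: Black round pad, 66 mm in diameter and 4 mm thick, fixed on the filling rack; the bottle with the black cap stands on it at the start. It stays behind and so shows where in the row that bottle stood. Origin at the centre of its underside, 12 mm above the bench.
- funnel: Bystander: blue funnel standing mouth down, 90 mm wide and 85 mm high, origin at the centre of its underside. Leave it alone.
- brush: Bystander: wooden hand brush lying bristles down, 195 mm long, 38 mm high, origin on its underside near the middle. Leave it alone.
- pump: Bystander: steel hand pump lying down, 210 mm long along its x axis, 32 mm high, origin on its underside near the middle. Leave it alone.
There are look-alikes about, which are no part of the job. What is shaped like the part that bears black_bottle_mid but blue is not meant.

How it is judged:
At the end, for the whole second after the job is handed in: Each bottle stands in the storage-rack bay that mirrors its pad's place in the filling rack (left end to right end, and so on): within 17 mm of the bay centre along and across the row, on the bay floor within 4 mm, tilted less than 0.08 rad, at rest (((y of red_pad in the frame of filling_rack between 0.1 and 0.14 m and y of red_bottle_mid in the frame of storage_rack between -0.137 and -0.103 m) or (y of red_pad in the frame of filling_rack between 0.02 and 0.06 m and y of red_bottle_mid in the frame of storage_rack between -0.057 and -0.023 m) or (y of red_pad in the frame of filling_rack between -0.06 and -0.02 m and y of red_bottle_mid in the frame of storage_rack between 0.023 and 0.057 m) or (y of red_pad in the frame of filling_rack between -0.14 and -0.1 m and y of red_bottle_mid in the frame of storage_rack between 0.103 and 0.137 m)) and x of red_bottle_mid in the frame of storage_rack between -0.017 and 0.017 m and z of red_bottle_mid in the frame of storage_rack between 0.058 and 0.066 m and angle between each of red_bottle_mid, yellow_bottle_mid, green_bottle_mid, black_bottle_mid's own z axis and vertical below 0.08 rad and linear speed of each of red_bottle, yellow_bottle, green_bottle, black_bottle below 0.02 m/s and ((y of yellow_pad in the frame of filling_rack between 0.1 and 0.14 m and y of yellow_bottle_mid in the frame of storage_rack between -0.137 and -0.103 m) or (y of yellow_pad in the frame of filling_rack between 0.02 and 0.06 m and y of yellow_bottle_mid in the frame of storage_rack between -0.057 and -0.023 m) or (y of yellow_pad in the frame of filling_rack between -0.06 and -0.02 m and y of yellow_bottle_mid in the frame of storage_rack between 0.023 and 0.057 m) or (y of yellow_pad in the frame of filling_rack between -0.14 and -0.1 m and y of yellow_bottle_mid in the frame of storage_rack between 0.103 and 0.137 m)) and x of yellow_bottle_mid in the frame of storage_rack between -0.017 and 0.017 m and z of yellow_bottle_mid in the frame of storage_rack between 0.058 and 0.066 m and ((y of green_pad in the frame of filling_rack between 0.1 and 0.14 m and y of green_bottle_mid in the frame of storage_rack between -0.137 and -0.103 m) or (y of green_pad in the frame of filling_rack between 0.02 and 0.06 m and y of green_bottle_mid in the frame of storage_rack between -0.057 and -0.023 m) or (y of green_pad in the frame of filling_rack between -0.06 and -0.02 m and y of green_bottle_mid in the frame of storage_rack between 0.023 and 0.057 m) or (y of green_pad in the frame of filling_rack between -0.14 and -0.1 m and y of green_bottle_mid in the frame of storage_rack between 0.103 and 0.137 m)) and x of green_bottle_mid in the frame of storage_rack between -0.017 and 0.017 m and z of green_bottle_mid in the frame of storage_rack between 0.058 and 0.066 m and ((y of black_pad in the frame of filling_rack between 0.1 and 0.14 m and y of black_bottle_mid in the frame of storage_rack between -0.137 and -0.103 m) or (y of black_pad in the frame of filling_rack between 0.02 and 0.06 m and y of black_bottle_mid in the frame of storage_rack between -0.057 and -0.023 m) or (y of black_pad in the frame of filling_rack between -0.06 and -0.02 m and y of black_bottle_mid in the frame of storage_rack between 0.023 and 0.057 m) or (y of black_pad in the frame of filling_rack between -0.14 and -0.1 m and y of black_bottle_mid in the frame of storage_rack between 0.103 and 0.137 m)) and x of black_bottle_mid in the frame of storage_rack between -0.017 and 0.017 m and z of black_bottle_mid in the frame of storage_rack between 0.058 and 0.066 m); the robot touches nothing.
It fails at once if a bottle is tipped over (more than 35 degrees) (angle between any of red_bottle_mid, yellow_bottle_mid, green_bottle_mid, black_bottle_mid's own z axis and vertical above 0.61 rad).
It fails at once if the funnel is pushed out of its place (more than 30 mm) (distance of funnel from where it was at the start of the episode above 0.03 m).
It fails at once if the brush is pushed out of its place (more than 30 mm) (distance of brush from where it was at the start of the episode above 0.03 m).
It fails at once if the pump is pushed out of its place (more than 30 mm) (distance of pump from where it was at the start of the episode above 0.03 m).
It also fails if it takes over 112 s, if anything falls off the work surface, if the arm or the gripper's body presses on something with over 40 N, if the wrist force passes 120 N, or if a joint passes its speed limit or range.

## Working session

There is one attempt and no reset: what is moved stays moved. The work goes in short steps, Python scripts to look and compute and a shell command to move; the robot and the scene stay as the last step left them, time stands still between calls to the robot, and variables do not carry over. Pictures are saved under pics/ and viewed, about 12 in all and at most 16, crops included, and the job is handed in when it is done.

```bash
mkdir -p pics; ls; python3 - <<'E'
from bench import ctrl
import cv2,numpy as np
for n in("top","side"):
    im=ctrl.get_image(n);cv2.imwrite(f"pics/{n}0.png",im[:,:,::-1]);np.save(f"pics/{n}0.npy",im)
    p=ctrl.camera_params(n);print(n,np.round(p["K"],1).tolist(),p["k1"],np.round(p["pose"],3).tolist())
s=ctrl.get_state();print(s);print(ctrl.grasp_offset)
E
```

```text
pics
top [[494.7, 0.0, 271.5], [0.0, 494.7, 207.7], [0.0, 0.0, 1.0]] 0.03749576127833173 [[0.003, -0.993, 0.118, 0.505], [-1.0, -0.004, -0.006, 0.009], [0.007, -0.118, -0.993, 1.136], [0.0, 0.0, 0.0, 1.0]]
side [[424.9, 0.0, 279.3], [0.0, 424.9, 214.2], [0.0, 0.0, 1.0]] -0.09197866840070096 [[-0.86, -0.405, 0.31, 0.253], [-0.51, 0.668, -0.542, 0.621], [0.012, -0.624, -0.781, 0.962], [0.0, 0.0, 0.0, 1.0]]
{'time': 0.1, 'joint_positions': array([-1.31688176,  0.3217673 , -0.07009931,  1.4515209 ,  0.022589  ,
        1.37077753, -0.05687305]), 'qd': array([ 6.25675920e-04, -5.37005343e-04,  1.67713929e-04, -3.18047457e-03,
        5.93238264e-04,  1.49565806e-03,  2.50625222e-05]), 'joint_torque': array([-8.78850242e-04, -4.92571342e+01, -4.06388249e-01, -3.13399386e+01,
       -6.43173675e-02,  3.93753732e-02,  5.40363010e-05]), 'position': array([0.15431066, 0.63092973, 0.22157513]), 'tool_rot': array([-3.75679945e-01, -3.11892008e+00,  2.64074778e-03]), 'ft_force': array([ 0.68537688, -0.06482491, -0.21317271]), 'torque': array([0.01407043, 0.02901275, 0.01513167]), 'grip_width': 0.99966812023454}
0.0187
```

View pics/top0.png

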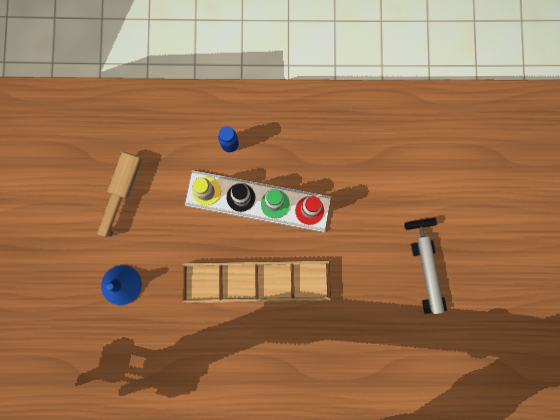

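View pics/side0.png

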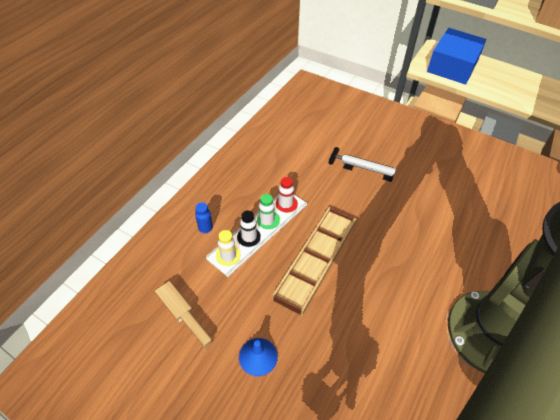

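The top view shows the filling rack at about (187-331, 170-231), with the order from the left yellow, black, green, red. The storage rack is at (184-330, 262-302), and the blue decoy is at (228,139). In the side view the order is the same from the near end: yellow, black, green, red.

```bash
cat > h.py <<'E'
import numpy as np,cv2
from bench import ctrl
def cast(n,px,z):
    p=ctrl.camera_params(n);P=np.array(p["pose"])
    u=cv2.undistortPoints(np.array(px,float).reshape(-1,1,2),np.array(p["K"]),np.array([p["k1"],0,0,0.])).reshape(-1,2)
    d=np.c_[u,np.ones(len(u))]@P[:3,:3].T; o=P[:3,3]
    return o+d*((z-o[2])/d[:,2])[:,None]
def proj(n,X):
    p=ctrl.camera_params(n);T=np.linalg.inv(np.array(p["pose"]))
    return cv2.projectPoints(np.array(X,float).reshape(-1,1,3),cv2.Rodrigues(T[:3,:3])[0],T[:3,3],np.array(p["K"]),np.array([p["k1"],0,0,0.]))[0].reshape(-1,2)
E
python3 - <<'E'
from h import *
t=np.load("pics/top0.npy");s=np.load("pics/side0.npy")
hsv=cv2.cvtColor(t,cv2.COLOR_RGB2HSV).astype(int);H,S,V=hsv[...,0],hsv[...,1],hsv[...,2]
print("rackpix",hsv[268,205].tolist(),hsv[285,240].tolist(),hsv[262,240].tolist(),"bench",hsv[250,240].tolist(),hsv[312,200].tolist(),hsv[245,300].tolist())
box=np.zeros(H.shape,bool);box[250:310,175:340]=1
m=((S<150)&(V>150)&box).astype(np.uint8)
m=cv2.morphologyEx(m,cv2.MORPH_CLOSE,np.ones((9,9)))
c=max(cv2.findContours(m,0,2)[0],key=cv2.contourArea);r=cv2.minAreaRect(c);print("storage",r);
q=cv2.boxPoints(r);print(q.tolist());print(cast("top",q,.028).round(4).tolist(),cast("top",[r[0]],.028).round(4))
box[:]=0;box[160:240,180:340]=1
m=((S<60)&(V>120)&box).astype(np.uint8);m=cv2.morphologyEx(m,cv2.MORPH_CLOSE,np.ones((15,15)))
c=max(cv2.findContours(m,0,2)[0],key=cv2.contourArea);r=cv2.minAreaRect(c);print("filling",r)
q=cv2.boxPoints(r);print(cast("top",q,.012).round(4).tolist(),cast("top",[r[0]],.012).round(4))
a=cv2.resize(t[160:310,175:340],None,fx=4.8,fy=4,interpolation=2)
cv2.imwrite("pics/c1.png",cv2.resize(t[165:310,178:338],None,fx=4.9,fy=4.9*.83 if 0 else 4.1,interpolation=2)[:,:,::-1])
cv2.imwrite("pics/c2.png",cv2.resize(s[170:320,200:360],None,fx=4,fy=4,interpolation=2)[:,:,::-1])
E
```

```text
rackpix [17, 124, 206] [17, 123, 216] [15, 136, 154] bench [13, 157, 141] [12, 155, 160] [13, 156, 167]
storage ((255.1458740234375, 281.5837707519531), (39.93491744995117, 147.0497283935547), 88.8982925415039)
[[181.25067138671875, 263.0336608886719], [328.27325439453125, 260.2063293457031], [329.04107666015625, 300.1338806152344], [182.01849365234375, 302.9612121582031]]
[[0.5118, 0.2017, 0.028], [0.519, -0.125, 0.028], [0.4316, -0.1257, 0.028], [0.4247, 0.1977, 0.028]] [[0.4714 0.0375 0.028 ]]
filling ((257.4953918457031, 200.8099365234375), (142.02120971679688, 36.46132278442383), 10.713123321533203)
[[0.6423, 0.2008, 0.012], [0.7255, 0.1872, 0.012], [0.6655, -0.134, 0.012], [0.5832, -0.1176, 0.012]] [[0.6539 0.0338 0.012 ]]
```

View pics/c1.png

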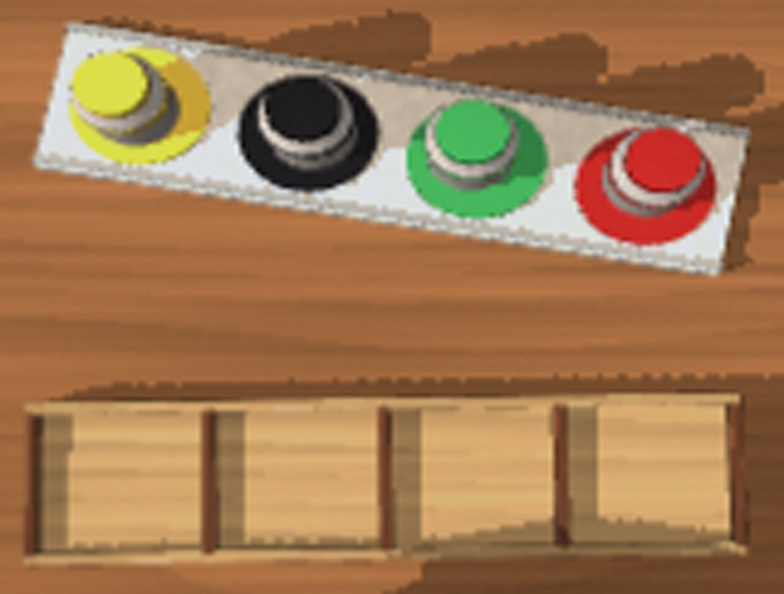

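View pics/c2.png

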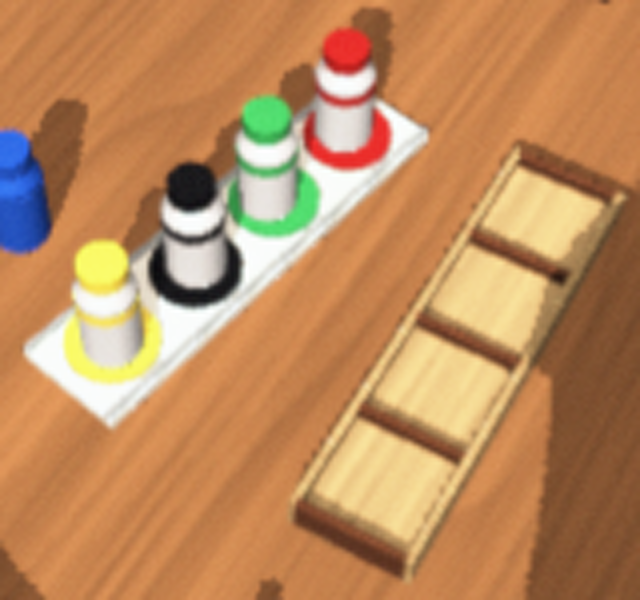

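The crops show all four caps clear of their pads. In crop 1 the cap tops are at yellow (107,85), black (301,109), green (472,131) and red (662,160), and the storage rim corners are at (27,405), (742,397), (745,550) and (25,562).

```bash
python3 - <<'E'
from h import *
f=lambda L:np.array(L,float)/[4.9,4.1]+[178-.4,165-.4]
g=lambda L:np.array(L,float)/4+[199.6,169.6]
print("caps top",cast("top",f([(107,85),(301,109),(472,131),(662,160)]),.108).round(4)[:,:2].tolist())
print("caps side",cast("side",g([(101,258),(190,180),(266,113),(347,45)]),.108).round(4)[:,:2].tolist())
print("pads top",cast("top",f([(140,105),(309,132),(478,158),(647,186)]),.016).round(4)[:,:2].tolist())
c=cast("top",f([(25,405),(742,396),(745,550),(22,562)]),.028)[:,:2];print("stor",c.round(4).tolist(),c.mean(0))
e=cast("side",g([(518,146),(625,196),(408,574),(294,508)]),.028)[:,:2];print("stor side",e.round(4).tolist(),e.mean(0))
dv=cast("top",f([(35,480),(208,480),(385,476),(561,475),(735,472)]),.028)[:,:2];print("div",dv.round(4).tolist())
for q in (c[[1,0,3,2]],):
    y=(q[1]+q[2]-q[0]-q[3]);y/=np.linalg.norm(y);print("yaw",np.degrees(np.arctan2(-y[0],y[1])))
q=e; y=q[3]+q[2]-q[0]-q[1];y/=np.linalg.norm(y);print("yaw side",np.degrees(np.arctan2(-y[0],y[1])))
E
```

```text
caps top [[0.6735, 0.1538], [0.6614, 0.0706], [0.6503, -0.0027], [0.6357, -0.084]]
caps side [[0.6753, 0.1533], [0.6621, 0.073], [0.6503, -0.0007], [0.6353, -0.082]]
pads top [[0.6773, 0.1512], [0.6625, 0.0722], [0.6482, -0.0066], [0.6328, -0.0852]]
stor [[0.511, 0.1984], [0.5169, -0.1267], [0.4346, -0.1271], [0.4275, 0.1976]] [0.47251237 0.03557509]
stor side [[0.5168, -0.1261], [0.4319, -0.1244], [0.4243, 0.2056], [0.5053, 0.203]] [0.46958682 0.03954044]
div [[0.4709, 0.1929], [0.471, 0.1151], [0.4734, 0.0352], [0.4742, -0.0443], [0.4761, -0.123]]
yaw 1.1435220655882683
yaw side 1.6537655662129018
```

```bash
cat >> h.py <<'E'
from scipy.spatial.transform import Rotation as Ro
def need(*T):
    "tool shifts (mm) from here to target TCP points, and turn to yaw 0 (tool y = world x), down"
    s=ctrl.get_state();R=Ro.from_rotvec(s["tool_rot"])
    W=Ro.from_matrix(np.array([[0,1,0],[1,0,0],[0,0,-1.]]))
    print(round(s["time"],2),"pos",(s["position"]*1e3).round(1),"F",s["ft_force"].round(1),"grip",round(s["grip_width"],3),"turn",(R.inv()*W).as_rotvec().round(3))
    for t in T: print(t,(R.inv().apply(np.array(t)-s["position"]*1)*1e3).round(1))
E
python3 -m creep '[[[1,-41,-23,0,0,0,0],[1,-82,-45,0,0,0,0],[1,-124,-68,0,0,0,0],[1,-165,-91,0,0,0,0],[1,-206,-113,0,0,0,0]]]'
python3 -m creep '[[[1,-41,-23,0,0,0,0],[1,-82,-45,0,0,0,0],[1,-124,-68,0,0,0,0],[1,-165,-91,0,0,0,0],[1,-206,-113,0,0,0,0]]]'
python3 -m creep '[[[1,-41,-23,0,0,0,0],[1,-82,-45,0,0,0,0],[1,-124,-68,0,0,0,0],[1,-165,-91,0,0,0,0],[1,-206,-113,0,0,0,0]]]'
python3 -m creep '[[[1,0,0,0,0,0,0.133],[1,0,0,0,0,0,0.266],[1,0,0,0,0,0,0.4],[1,0,0,0,0,0,0.533],[1,0,0,0,0,0,0.666]]]'
python3 -m creep '[[[1,0,0,0,0,0,0.133],[1,0,0,0,0,0,0.266],[1,0,0,0,0,0,0.4],[1,0,0,0,0,0,0.533],[1,0,0,0,0,0,0.666]]]'
python3 -c "
from h import *
need((.674,.1535,.222),(.674,.1535,.045))"
```

```text
time: 0.6
position: [0.3287, 0.4709, 0.2222]
tool_rot: [-0.376, -3.119, 0.001]
ft_force: [0.5, 1.2, 0.1]
grip_width: 1.004
time: 1.1
position: [0.5019, 0.3123, 0.2223]
tool_rot: [-0.376, -3.119, 0.0]
ft_force: [0.5, 0.6, 0.5]
grip_width: 1.001
time: 1.6
position: [0.6751, 0.1539, 0.2221]
tool_rot: [-0.376, -3.118, 0.0]
ft_force: [1.1, -0.1, 0.0]
grip_width: 1.002
time: 2.1
position: [0.6739, 0.1553, 0.2218]
tool_rot: [-1.382, -2.82, 0.001]
ft_force: [0.9, 0.4, 0.1]
grip_width: 1.0
time: 2.6
position: [0.6739, 0.1554, 0.2219]
tool_rot: [-2.228, -2.214, 0.001]
ft_force: [-0.1, -0.0, -0.5]
grip_width: 1.002
2.6 pos [673.9 155.4 221.9] F [-0.1 -0.  -0.5] grip 1.002 turn [-0.001  0.    -0.006]
(0.674, 0.1535, 0.222) [-1.9  0.2 -0.1]
(0.674, 0.1535, 0.045) [ -1.9   0.4 176.9]
```

```bash
python3 -m creep '[[[1,-2,0,40,0,0,0],[1,-2,0,80,0,0,0],[1,-2,0,120,0,0,0],[1,-2,0,150,0,0,0],[1,-2,0,177,0,0,0]]]' 20
python3 -m creep '[[[0.7,0,0,0,0,0,0],[0.5,0,0,0,0,0,0],[0.3,0,0,0,0,0,0],[0.3,0,0,0,0,0,0],[0.3,0,0,0,0,0,0]]]' 20
python3 -m creep '[[[0.3,0,0,0,0,0,0],[0.3,0,0,0,0,0,0],[0.3,0,0,0,0,0,0]]]'
python3 - <<'E'
from h import *
need((.474,-.083,.045),(.674,.1535,.045))
for n in("top","side"): cv2.imwrite(f"pics/{n}1.png",ctrl.get_image(n)[:,:,::-1])
a=cv2.imread("pics/side1.png")[130:330,160:420];cv2.imwrite("pics/s1c.png",cv2.resize(a,None,fx=3,fy=3))
E
```

```text
time: 3.1
position: [0.6729, 0.1533, 0.0429]
tool_rot: [-2.221, -2.22, 0.004]
ft_force: [0.4, 0.2, -0.6]
grip_width: 1.007
time: 3.6
position: [0.6752, 0.1536, 0.0472]
tool_rot: [2.222, 2.22, 0.004]
ft_force: [0.1, 0.3, -0.8]
grip_width: 0.632
time: 3.9
position: [0.6746, 0.1535, 0.0462]
tool_rot: [2.222, 2.22, 0.001]
ft_force: [-0.5, -0.4, 2.3]
grip_width: 0.482
3.9 pos [674.6 153.5  46.2] F [-0.5 -0.4  2.3] grip 0.482 turn [ 0.001 -0.    -0.001]
(0.474, -0.083, 0.045) [-236.7 -200.3    0.9]
(0.674, 0.1535, 0.045) [ 0.  -0.6  1.2]
```

View pics/s1c.png

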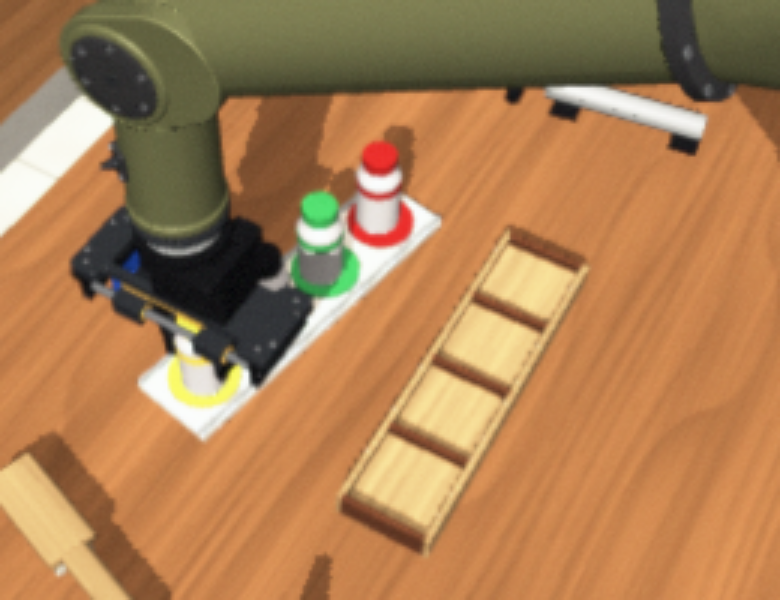

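The side crop shows the jaws around the yellow bottle, with the bottle upright at (200,370). The grip width of 0.482 corresponds to 42 mm, so it is held.

```bash
python3 -m creep '[[[0.3,0,0,-15,0,0,0],[0.3,0,0,-35,0,0,0],[0.3,0,0,-60,0,0,0],[0.3,0,0,-90,0,0,0],[0.3,0,0,-110,0,0,0]]]'
python3 -m creep '[[[0.3,-15,-12,0,0,0,0],[0.3,-40,-33,0,0,0,0],[0.3,-65,-55,0,0,0,0],[0.3,-90,-76,0,0,0,0],[0.3,-118,-100,0,0,0,0]]]'
python3 -m creep '[[[0.3,-28,-23,0,0,0,0],[0.3,-56,-46,0,0,0,0],[0.3,-85,-70,0,0,0,0],[0.3,-105,-89,0,0,0,0],[0.3,-119,-100,0,0,0,0]]]'
python3 -m creep '[[[0.3,0,0,0,0,0,0],[0.3,0,0,30,0,0,0],[0.3,0,0,55,0,0,0],[0.3,0,0,72,0,0,0],[0.3,0,0,80,0,0,0]]]'
python3 -m creep '[[[0.3,0,0,0,0,0,0],[0.3,0,0,0,0,0,0]]]'
python3 - <<'E'
from h import *
need((.474,-.083,.0465))
for n in("top","side"): cv2.imwrite(f"pics/{n}2.png",ctrl.get_image(n)[:,:,::-1])
a=cv2.imread("pics/side2.png")[130:330,160:420];cv2.imwrite("pics/s2c.png",cv2.resize(a,None,fx=3,fy=3))
E
```

```text
time: 4.5
position: [0.6748, 0.1532, 0.1584]
tool_rot: [2.222, 2.219, 0.003]
ft_force: [0.4, 0.0, -0.8]
grip_width: 0.474
time: 5.0
position: [0.5732, 0.0347, 0.156]
tool_rot: [2.222, 2.221, 0.0]
ft_force: [-0.4, -0.2, -0.4]
grip_width: 0.474
time: 5.5
position: [0.4723, -0.0853, 0.1559]
tool_rot: [-2.225, -2.217, -0.001]
ft_force: [0.2, -0.4, -1.5]
grip_width: 0.476
time: 6.0
position: [0.4738, -0.0822, 0.0741]
tool_rot: [-2.22, -2.221, 0.003]
ft_force: [-0.5, 0.3, -0.6]
grip_width: 0.473
time: 6.2
position: [0.475, -0.0831, 0.0763]
tool_rot: [2.221, 2.22, 0.001]
ft_force: [0.1, 0.4, -0.6]
grip_width: 0.476
6.2 pos [475.  -83.1  76.3] F [ 0.1  0.4 -0.6] grip 0.476 turn [ 0.001  0.    -0.   ]
(0.474, -0.083, 0.0465) [ 0.1 -1.  29.8]
```

View pics/s2c.png

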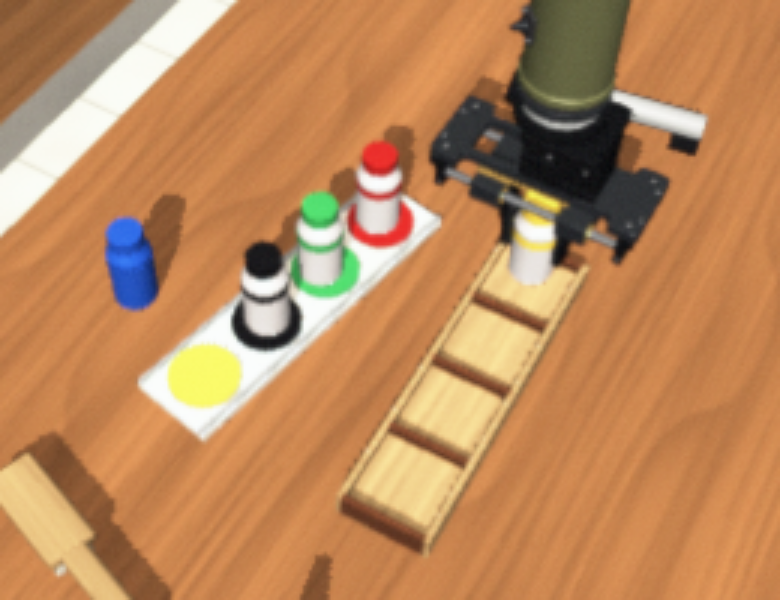

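The side crop shows the yellow bottle upright over the far (right-end) bay at (532,255). The yellow pad stayed behind at (205,375).

```bash
python3 -m creep '[[[0.3,0,-1,15,0,0,0],[0.3,0,-1,24,0,0,0],[0.3,0,-1,28,0,0,0],[0.3,0,-1,30,0,0,0],[0.3,0,-1,30,0,0,0]]]'
python3 -m creep '[[[0.55,0,0,0,0,0,0],[0.65,0,0,0,0,0,0],[0.8,0,0,0,0,0,0],[0.9,0,0,0,0,0,0],[1,0,0,0,0,0,0]]]'
python3 -m creep '[[[1,0,0,0,0,0,0],[1,0,0,-20,0,0,0],[1,0,0,-60,0,0,0],[1,0,0,-100,0,0,0],[1,0,0,-120,0,0,0]]]'
python3 -c "
from h import *
need((.662,.072,.165),(.662,.072,.045))"
```

```text
time: 6.8
position: [0.4733, -0.0835, 0.0461]
tool_rot: [2.223, 2.22, 0.001]
ft_force: [-1.3, 0.3, 0.5]
grip_width: 0.479
time: 7.3
position: [0.473, -0.0834, 0.0456]
tool_rot: [2.222, 2.22, 0.0]
ft_force: [-0.3, 0.1, 0.7]
grip_width: 0.825
time: 7.8
position: [0.4745, -0.0838, 0.1689]
tool_rot: [2.221, 2.218, 0.006]
ft_force: [0.6, -0.5, 0.2]
grip_width: 1.002
7.8 pos [474.5 -83.8 168.9] F [ 0.6 -0.5  0.2] grip 1.002 turn [ 0.005 -0.001 -0.001]
(0.662, 0.072, 0.165) [156.1 187.2   4.8]
(0.662, 0.072, 0.045) [156.  186.7 124.8]
```

```bash
python3 -m creep '[[[1,26,31,0,0,0,0],[1,55,66,0,0,0,0],[1,84,101,0,0,0,0],[1,113,136,0,0,0,0],[1,140,170,0,0,0,0]]]'
python3 -m creep '[[[1,15,18,0,0,0,0],[1,15,18,0,0,0,0],[1,15,18,0,0,0,0],[1,15,18,30,0,0,0],[1,15,18,60,0,0,0]]]'
python3 -m creep '[[[1,0,0,30,0,0,0],[1,0,0,50,0,0,0],[1,0,0,59,0,0,0],[1,0,0,59,0,0,0],[1,0,0,59,0,0,0]]]'
python3 -m creep '[[[0.7,0,0,0,0,0,0],[0.5,0,0,0,0,0,0],[0.3,0,0,0,0,0,0],[0.3,0,0,0,0,0,0],[0.3,0,0,0,0,0,0]]]' 20
python3 -m creep '[[[0.3,0,0,0,0,0,0],[0.3,0,0,0,0,0,0],[0.3,0,0,0,0,0,0],[0.3,0,0,0,0,0,0]]]'
python3 - <<'E'
from h import *
need((.4723,-.003,.045))
for n in("top","side"): cv2.imwrite(f"pics/{n}3.png",ctrl.get_image(n)[:,:,::-1])
a=cv2.imread("pics/side3.png")[130:330,160:420];cv2.imwrite("pics/s3c.png",cv2.resize(a,None,fx=3,fy=3))
E
```

```text
time: 8.3
position: [0.6444, 0.0584, 0.1652]
tool_rot: [-2.221, -2.221, -0.0]
ft_force: [0.1, -0.6, 1.3]
grip_width: 0.999
time: 8.8
position: [0.6613, 0.0696, 0.1064]
tool_rot: [2.224, 2.217, 0.003]
ft_force: [-0.0, -0.0, -0.9]
grip_width: 1.0
time: 9.3
position: [0.6617, 0.0707, 0.048]
tool_rot: [2.223, 2.219, 0.002]
ft_force: [0.5, -1.0, 0.5]
grip_width: 0.997
time: 9.8
position: [0.6612, 0.0715, 0.0467]
tool_rot: [2.222, 2.22, 0.0]
ft_force: [-0.2, -0.9, -0.2]
grip_width: 0.629
time: 10.2
position: [0.6614, 0.0714, 0.0467]
tool_rot: [2.222, 2.22, 0.001]
ft_force: [1.0, 0.8, -0.5]
grip_width: 0.479
10.2 pos [661.4  71.4  46.7] F [ 1.   0.8 -0.5] grip 0.479 turn [ 0.    -0.    -0.001]
(0.4723, -0.003, 0.045) [ -74.6 -189.     1.6]
```

View pics/s3c.png

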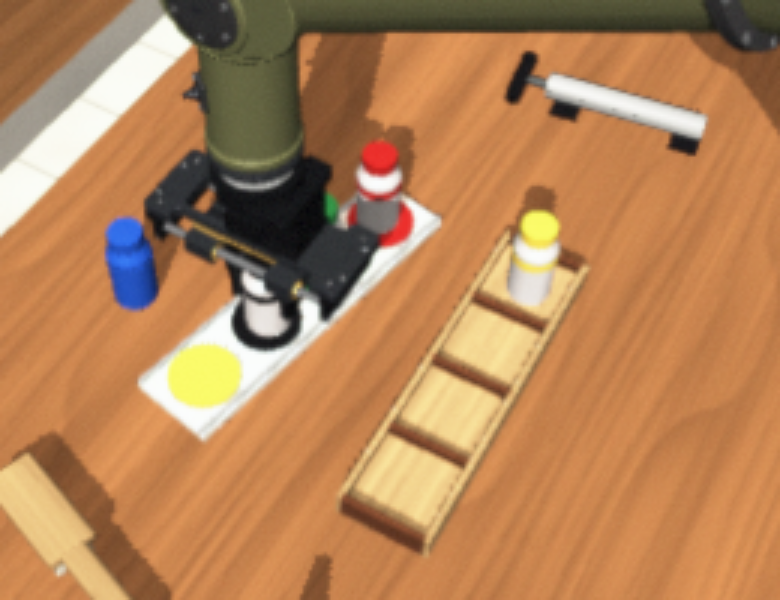

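The yellow bottle stands upright in the far bay (cap at (540,228)), and the jaws now hold the black bottle (width 0.479).

```bash
python3 -m creep '[[[0.3,0,0,-15,0,0,0],[0.3,0,0,-35,0,0,0],[0.3,0,0,-60,0,0,0],[0.3,0,0,-90,0,0,0],[0.3,0,0,-110,0,0,0]]]'
python3 -m creep '[[[0.3,-5,-12,0,0,0,0],[0.3,-15,-38,0,0,0,0],[0.3,-26,-66,0,0,0,0],[0.3,-37,-94,0,0,0,0],[0.3,-48,-122,0,0,0,0]]]'
python3 -m creep '[[[0.3,-10,-27,0,0,0,0],[0.3,-19,-48,0,0,0,0],[0.3,-25,-62,0,0,0,0],[0.3,-27,-67,0,0,0,0],[0.3,-27,-67,0,0,0,0]]]'
python3 -m creep '[[[0.3,0,0,0,0,0,0],[0.3,0,0,30,0,0,0],[0.3,0,0,55,0,0,0],[0.3,0,0,72,0,0,0],[0.3,0,0,80,0,0,0]]]'
python3 -m creep '[[[0.3,0,0,0,0,0,0],[0.3,0,0,0,0,0,0],[0.3,0,0,0,0,0,0]]]'
python3 -c "
from h import *
need((.4723,-.003,.0465))"
```

```text
time: 10.8
position: [0.6616, 0.0711, 0.1597]
tool_rot: [2.222, 2.219, 0.003]
ft_force: [0.5, 0.1, -1.3]
grip_width: 0.473
time: 11.3
position: [0.5377, 0.0228, 0.1571]
tool_rot: [-2.223, -2.22, -0.0]
ft_force: [-0.1, 0.6, -0.6]
grip_width: 0.477
time: 11.8
position: [0.4719, -0.0036, 0.1572]
tool_rot: [-2.223, -2.219, -0.003]
ft_force: [0.2, -0.7, -2.6]
grip_width: 0.474
time: 12.3
position: [0.4716, -0.0034, 0.0749]
tool_rot: [-2.222, -2.221, 0.005]
ft_force: [-0.5, -0.2, -1.1]
grip_width: 0.476
time: 12.6
position: [0.4732, -0.0033, 0.0776]
tool_rot: [2.222, 2.22, 0.003]
ft_force: [-0.2, 0.4, -1.9]
grip_width: 0.471
12.6 pos [473.2  -3.3  77.6] F [-0.2  0.4 -1.9] grip 0.471 turn [ 0.002 -0.    -0.001]
(0.4723, -0.003, 0.0465) [ 0.3 -0.9 31.1]
```

```bash
python3 -m creep '[[[0.3,0,0,15,0,0,0],[0.3,0,0,24,0,0,0],[0.3,0,0,28,0,0,0],[0.3,0,0,30,0,0,0],[0.3,0,0,30,0,0,0]]]'
python3 -m creep '[[[0.55,0,0,0,0,0,0],[0.65,0,0,0,0,0,0],[0.8,0,0,0,0,0,0],[0.9,0,0,0,0,0,0],[1,0,0,0,0,0,0]]]'
python3 -m creep '[[[1,0,0,0,0,0,0],[1,0,0,-20,0,0,0],[1,0,0,-60,0,0,0],[1,0,0,-100,0,0,0],[1,0,0,-120,0,0,0]]]'
python3 -m creep '[[[1,0,20,0,0,0,0],[1,0,55,0,0,0,0],[1,1,95,0,0,0,0],[1,1,135,0,0,0,0],[1,1,165,0,0,0,0]]]'
python3 -m creep '[[[1,0,13,0,0,0,0],[1,0,13,0,0,0,0],[1,0,13,0,0,0,0],[1,0,13,0,0,0,0]]]'
python3 - <<'E'
from h import *
need((.650,-.0017,.045))
for n in("top","side"): cv2.imwrite(f"pics/{n}4.png",ctrl.get_image(n)[:,:,::-1])
a=cv2.imread("pics/side4.png")[130:330,160:420];cv2.imwrite("pics/s4c.png",cv2.resize(a,None,fx=3,fy=3))
E
```

```text
time: 13.1
position: [0.4723, -0.0035, 0.0468]
tool_rot: [2.223, 2.22, 0.0]
ft_force: [0.3, 0.3, -1.9]
grip_width: 0.478
time: 13.6
position: [0.4721, -0.0034, 0.0467]
tool_rot: [2.222, 2.22, 0.0]
ft_force: [0.5, -0.2, 0.2]
grip_width: 0.829
time: 14.1
position: [0.4737, -0.0035, 0.1699]
tool_rot: [2.221, 2.218, 0.007]
ft_force: [0.3, 0.5, 0.3]
grip_width: 0.999
time: 14.6
position: [0.6391, -0.002, 0.166]
tool_rot: [2.221, 2.221, -0.0]
ft_force: [0.3, -1.0, 0.8]
grip_width: 0.996
time: 15.0
position: [0.6492, -0.0027, 0.1666]
tool_rot: [-2.222, -2.219, -0.0]
ft_force: [-1.3, -0.8, -0.3]
grip_width: 0.999
15.0 pos [649.2  -2.7 166.6] F [-1.3 -0.8 -0.3] grip 0.999 turn [-0.001 -0.001 -0.001]
(0.65, -0.0017, 0.045) [  1.    0.9 121.6]
```

View pics/s4c.png

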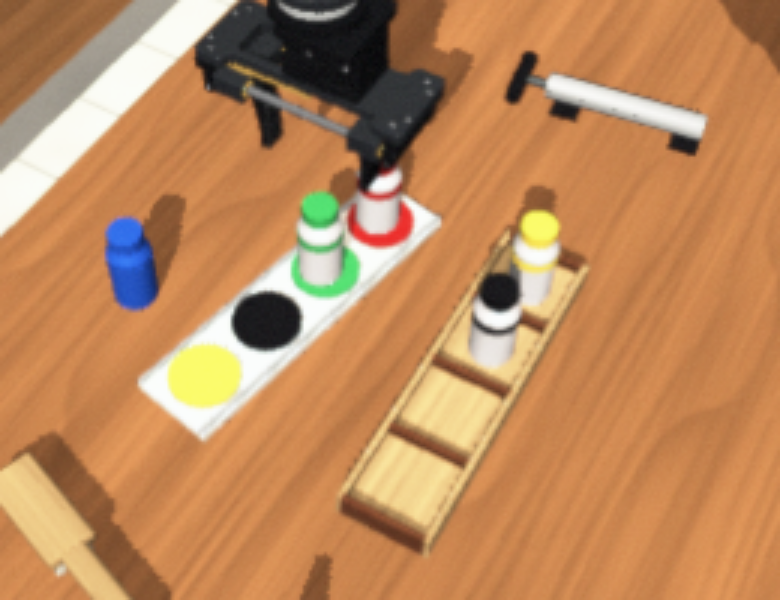

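The yellow and black bottles stand upright in the two far bays (caps at (540,228) and (500,292)). The open jaws are above green.

```bash
python3 -m creep '[[[1,1,1,35,0,0,0],[1,1,1,75,0,0,0],[1,1,1,105,0,0,0],[1,1,1,120,0,0,0],[1,1,1,120,0,0,0]]]'
python3 -m creep '[[[1,0,0,0,0,0,0],[0.7,0,0,0,0,0,0],[0.5,0,0,0,0,0,0],[0.3,0,0,0,0,0,0],[0.3,0,0,0,0,0,0]]]' 20
python3 -m creep '[[[0.3,0,0,0,0,0,0],[0.3,0,0,0,0,0,0],[0.3,0,0,0,0,0,0],[0.3,0,0,0,0,0,0],[0.3,0,0,0,0,0,0]]]'
python3 -c "
from h import *
need((.4707,.077,.045))"
```

```text
time: 15.6
position: [0.6493, -0.0013, 0.0448]
tool_rot: [-2.22, -2.219, 0.004]
ft_force: [0.2, -0.0, 0.1]
grip_width: 1.002
time: 16.1
position: [0.6514, -0.0016, 0.0472]
tool_rot: [2.222, 2.22, 0.001]
ft_force: [0.3, -0.1, 0.1]
grip_width: 0.721
time: 16.6
position: [0.651, -0.0016, 0.0465]
tool_rot: [-2.222, -2.22, 0.0]
ft_force: [-0.7, 0.4, 0.5]
grip_width: 0.479
16.6 pos [651.   -1.6  46.5] F [-0.7  0.4  0.5] grip 0.479 turn [-0.    -0.    -0.001]
(0.4707, 0.077, 0.045) [  78.5 -180.4    1.6]
```

```bash
python3 -m creep '[[[0.3,0,0,-15,0,0,0],[0.3,0,0,-35,0,0,0],[0.3,0,0,-60,0,0,0],[0.3,0,0,-90,0,0,0],[0.3,0,0,-110,0,0,0]]]'
python3 -m creep '[[[0.3,5,-12,0,0,0,0],[0.3,17,-38,0,0,0,0],[0.3,29,-66,0,0,0,0],[0.3,41,-94,0,0,0,0],[0.3,53,-122,0,0,0,0]]]'
python3 -m creep '[[[0.3,12,-27,0,0,0,0],[0.3,20,-45,0,0,0,0],[0.3,25,-56,0,0,0,0],[0.3,26,-58,0,0,0,0],[0.3,26,-58,0,0,0,0]]]'
python3 -m creep '[[[0.3,0,0,0,0,0,0],[0.3,0,0,30,0,0,0],[0.3,0,0,55,0,0,0],[0.3,0,0,72,0,0,0],[0.3,0,0,80,0,0,0]]]'
python3 -m creep '[[[0.3,0,0,0,0,0,0],[0.3,0,0,0,0,0,0],[0.3,0,0,0,0,0,0]]]'
python3 -c "
from h import *
need((.4707,.077,.0465))"
```

```text
time: 17.1
position: [0.6519, -0.002, 0.1597]
tool_rot: [2.222, 2.219, 0.003]
ft_force: [0.2, 0.7, -0.7]
grip_width: 0.478
time: 17.6
position: [0.5281, 0.0515, 0.1572]
tool_rot: [2.223, 2.219, 0.001]
ft_force: [0.3, 0.3, -2.0]
grip_width: 0.476
time: 18.1
position: [0.4715, 0.0775, 0.1573]
tool_rot: [2.222, 2.22, 0.003]
ft_force: [-0.3, 0.9, -2.0]
grip_width: 0.477
time: 18.6
position: [0.4707, 0.0764, 0.075]
tool_rot: [2.224, 2.219, -0.005]
ft_force: [-0.8, -0.6, -1.5]
grip_width: 0.477
time: 18.9
position: [0.4722, 0.0777, 0.0776]
tool_rot: [2.222, 2.22, 0.003]
ft_force: [0.1, -0.8, -2.1]
grip_width: 0.477
18.9 pos [472.2  77.7  77.6] F [ 0.1 -0.8 -2.1] grip 0.477 turn [ 0.002 -0.001 -0.001]
(0.4707, 0.077, 0.0465) [-0.7 -1.6 31.1]
```

```bash
python3 -m creep '[[[0.3,0,0,15,0,0,0],[0.3,0,0,24,0,0,0],[0.3,0,0,28,0,0,0],[0.3,0,0,30,0,0,0],[0.3,0,0,30,0,0,0]]]'
python3 -m creep '[[[0.55,0,0,0,0,0,0],[0.65,0,0,0,0,0,0],[0.8,0,0,0,0,0,0],[0.9,0,0,0,0,0,0],[1,0,0,0,0,0,0]]]'
python3 -m creep '[[[1,0,0,0,0,0,0],[1,0,0,-20,0,0,0],[1,0,0,-60,0,0,0],[1,0,0,-100,0,0,0],[1,0,0,-120,0,0,0]]]'
python3 -m creep '[[[1,-20,20,0,0,0,0],[1,-50,50,0,0,0,0],[1,-83,84,0,0,0,0],[1,-115,117,0,0,0,0],[1,-145,148,0,0,0,0]]]'
python3 -m creep '[[[1,-15,16,0,0,0,0],[1,-15,16,0,0,0,0],[1,-15,16,0,0,0,0],[1,-15,16,0,0,0,0]]]'
python3 - <<'E'
from h import *
need((.6355,-.083,.045))
for n in("top","side"): cv2.imwrite(f"pics/{n}5.png",ctrl.get_image(n)[:,:,::-1])
a=cv2.imread("pics/side5.png")[130:330,160:420];cv2.imwrite("pics/s5c.png",cv2.resize(a,None,fx=3,fy=3))
E
```

```text
time: 19.4
position: [0.4714, 0.0776, 0.0468]
tool_rot: [2.223, 2.22, 0.0]
ft_force: [0.3, 0.8, -0.9]
grip_width: 0.476
time: 19.9
position: [0.4713, 0.0776, 0.0467]
tool_rot: [2.222, 2.22, 0.001]
ft_force: [0.4, -0.3, 1.0]
grip_width: 0.828
time: 20.4
position: [0.4727, 0.0778, 0.1699]
tool_rot: [2.222, 2.219, 0.007]
ft_force: [-0.1, 0.9, -0.2]
grip_width: 0.998
time: 20.9
position: [0.6204, -0.0687, 0.1664]
tool_rot: [2.221, 2.221, 0.0]
ft_force: [0.2, 1.2, -0.2]
grip_width: 0.998
time: 21.3
position: [0.6344, -0.0812, 0.1663]
tool_rot: [-2.22, -2.221, -0.001]
ft_force: [-0.4, 0.2, 0.3]
grip_width: 1.004
21.3 pos [634.4 -81.2 166.3] F [-0.4  0.2  0.3] grip 1.004 turn [-0.001 -0.001  0.   ]
(0.6355, -0.083, 0.045) [ -1.9   1.2 121.3]
```

View pics/s5c.png

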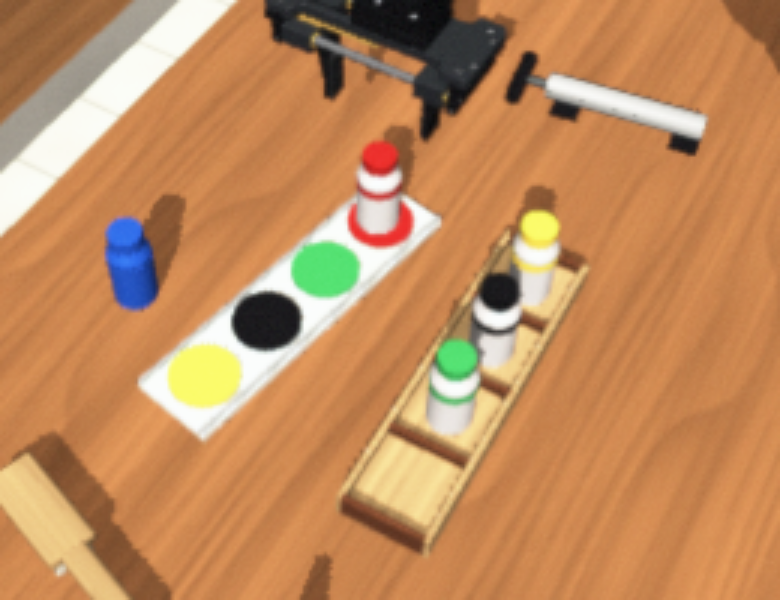

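Green also stands upright, in the third bay from the far end (cap at (457,358)). Red is next, still on its pad at (380,190).

```bash
python3 -m creep '[[[1,-2,1,35,0,0,0],[1,-2,1,75,0,0,0],[1,-2,1,105,0,0,0],[1,-2,1,120,0,0,0],[1,-2,1,120,0,0,0]]]'
python3 -m creep '[[[1,0,0,0,0,0,0],[0.7,0,0,0,0,0,0],[0.5,0,0,0,0,0,0],[0.3,0,0,0,0,0,0],[0.3,0,0,0,0,0,0]]]' 20
python3 -m creep '[[[0.3,0,0,0,0,0,0],[0.3,0,0,0,0,0,0],[0.3,0,0,0,0,0,0],[0.3,0,0,0,0,0,0],[0.3,0,0,0,0,0,0]]]'
python3 -c "
from h import *
need((.469,.157,.045))"
```

```text
time: 21.9
position: [0.6344, -0.0834, 0.0448]
tool_rot: [-2.219, -2.219, 0.003]
ft_force: [-0.4, -0.0, 0.4]
grip_width: 0.999
time: 22.4
position: [0.6363, -0.0846, 0.0472]
tool_rot: [2.222, 2.22, 0.001]
ft_force: [0.0, -0.2, -0.5]
grip_width: 0.721
time: 22.9
position: [0.636, -0.0846, 0.0466]
tool_rot: [2.223, 2.22, 0.0]
ft_force: [-0.1, -0.2, 1.0]
grip_width: 0.472
22.9 pos [636.  -84.6  46.6] F [-0.1 -0.2  1. ] grip 0.472 turn [ 0.    -0.    -0.001]
(0.469, 0.157, 0.045) [ 241.4 -167.3    1.6]
```

```bash
python3 -m creep '[[[0.3,0,0,-15,0,0,0],[0.3,0,0,-40,0,0,0],[0.3,0,0,-75,0,0,0],[0.3,0,0,-110,0,0,0],[0.3,0,0,-130,0,0,0]]]'
python3 -m creep '[[[0.3,13,-9,0,0,0,0],[0.3,37,-26,0,0,0,0],[0.3,63,-44,0,0,0,0],[0.3,89,-62,0,0,0,0],[0.3,115,-80,0,0,0,0]]]'
python3 -m creep '[[[0.3,26,-18,0,0,0,0],[0.3,52,-36,0,0,0,0],[0.3,78,-54,0,0,0,0],[0.3,103,-71,0,0,0,0],[0.3,120,-82,0,0,0,0]]]'
python3 -m creep '[[[0.3,5,-5,0,0,0,0],[0.3,6,-5,0,0,0,0],[0.3,6,-5,0,0,0,0],[0.3,6,-5,20,0,0,0],[0.3,6,-5,40,0,0,0]]]'
python3 -m creep '[[[0.3,0,0,25,0,0,0],[0.3,0,0,45,0,0,0],[0.3,0,0,58,0,0,0],[0.3,0,0,60,0,0,0],[0.3,0,0,60,0,0,0]]]'
python3 -m creep '[[[0.3,0,0,0,0,0,0],[0.3,0,0,0,0,0,0]]]'
python3 -c "
from h import *
need((.469,.157,.0465))"
```

```text
time: 23.4
position: [0.6371, -0.0853, 0.1807]
tool_rot: [2.221, 2.218, 0.005]
ft_force: [-0.9, -0.1, 0.1]
grip_width: 0.475
time: 23.9
position: [0.5553, 0.031, 0.1774]
tool_rot: [2.223, 2.219, 0.001]
ft_force: [0.1, 0.5, -1.5]
grip_width: 0.475
time: 24.4
position: [0.4729, 0.1523, 0.1774]
tool_rot: [-2.22, -2.221, -0.002]
ft_force: [-0.8, 0.4, -0.9]
grip_width: 0.473
time: 24.9
position: [0.4708, 0.1551, 0.1368]
tool_rot: [2.225, 2.216, 0.003]
ft_force: [1.0, 0.1, -1.9]
grip_width: 0.476
time: 25.4
position: [0.4698, 0.1559, 0.0768]
tool_rot: [2.223, 2.219, -0.0]
ft_force: [1.0, 0.6, -0.3]
grip_width: 0.476
time: 25.6
position: [0.47, 0.1569, 0.0776]
tool_rot: [2.222, 2.22, 0.003]
ft_force: [0.2, -0.6, -0.9]
grip_width: 0.477
25.6 pos [470.  156.9  77.6] F [ 0.2 -0.6 -0.9] grip 0.477 turn [ 0.002 -0.001 -0.001]
(0.469, 0.157, 0.0465) [ 0.1 -1.1 31.1]
```

```bash
python3 -m creep '[[[0.3,0,-1,15,0,0,0],[0.3,0,-1,24,0,0,0],[0.3,0,-1,28,0,0,0],[0.3,0,-1,30,0,0,0],[0.3,0,-1,30,0,0,0]]]'
python3 -m creep '[[[0.55,0,0,0,0,0,0],[0.65,0,0,0,0,0,0],[0.8,0,0,0,0,0,0],[0.9,0,0,0,0,0,0],[1,0,0,0,0,0,0]]]'
python3 -m creep '[[[1,0,0,0,0,0,0],[1,0,0,-20,0,0,0],[1,0,0,-60,0,0,0],[1,0,0,-100,0,0,0],[1,0,0,-140,0,0,0]]]'
python3 -m creep '[[[1,20,0,0,0,0,0],[1,60,0,0,0,0,0],[1,100,0,0,0,0,0],[1,150,0,0,0,0,0],[1,200,0,0,0,0,0]]]'
python3 -m creep '[[[1,40,0,0,0,0,0],[1,90,0,0,0,0,0],[1,120,0,0,0,0,0],[1,120,0,0,0,0,0],[1,120,0,0,0,0,0]]]'
python3 - <<'E'
from h import *
need()
for n in("top","side"): cv2.imwrite(f"pics/{n}6.png",ctrl.get_image(n)[:,:,::-1])
a=cv2.imread("pics/top6.png")[220:310,175:340];b=cv2.imread("pics/side6.png")[170:320,160:420]
a=cv2.resize(a,(780,320),interpolation=2);b=cv2.resize(b,(485,280),interpolation=2)
c=np.zeros((600,780,3),np.uint8);c[:320]=a;c[320:,:485]=b;cv2.imwrite("pics/f.png",c)
E
```

```text
time: 26.1
position: [0.4685, 0.1566, 0.0468]
tool_rot: [2.222, 2.22, 0.0]
ft_force: [0.2, -0.2, -0.8]
grip_width: 0.472
time: 26.6
position: [0.4683, 0.1566, 0.0467]
tool_rot: [2.222, 2.22, 0.001]
ft_force: [-0.1, -0.2, 0.7]
grip_width: 0.83
time: 27.1
position: [0.468, 0.1562, 0.188]
tool_rot: [-2.223, -2.22, 0.0]
ft_force: [0.7, 0.3, 0.0]
grip_width: 0.996
time: 27.6
position: [0.468, 0.3585, 0.186]
tool_rot: [-2.223, -2.219, 0.0]
ft_force: [1.0, -0.7, 1.6]
grip_width: 1.0
time: 28.1
position: [0.4679, 0.4769, 0.185]
tool_rot: [2.22, 2.221, -0.003]
ft_force: [0.8, 0.0, -0.0]
grip_width: 1.0
28.1 pos [467.9 476.9 185. ] F [ 0.8  0.  -0. ] grip 1.0 turn [-0.001  0.002  0.001]
```

View pics/f.png

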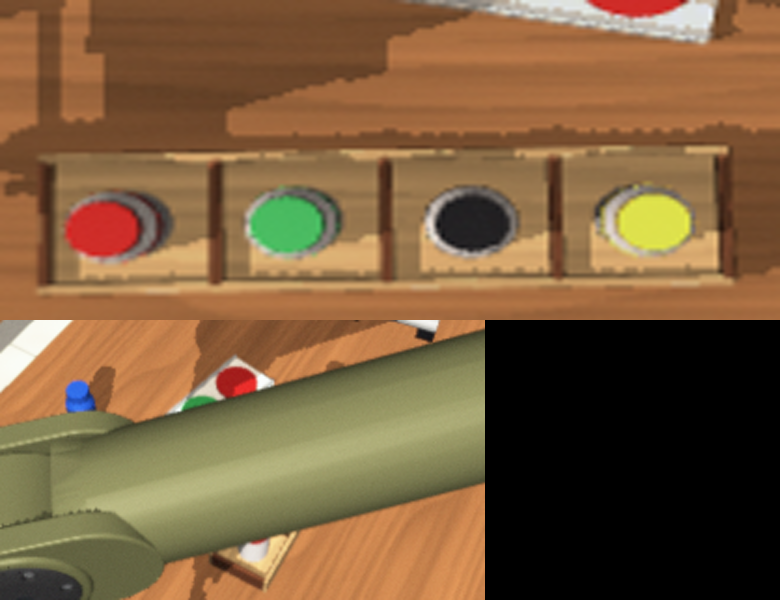

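The top crop shows one bottle per bay, in order red, green, black, yellow from the left, with caps at (103,228), (286,224), (473,222) and (655,221). The arm hides the side view. I'll check the numbers, then hand in.

```bash
python3 - <<'E'
from h import *
f=lambda L:np.array(L,float)/[780/165,320/90]+[174.6,219.6]
c=cast("top",f([(103,228),(286,224),(473,222),(655,221)]),.108)[:,:2]
d=cast("top",f([(41,154),(729,150),(733,282),(38,291)]),.028)[:,:2];o=d.mean(0)
y=d[0]+d[3]-d[1]-d[2];y/=np.linalg.norm(y);x=np.array([y[1],-y[0]])
print(o.round(4),[( ((p-o)@x*1e3).round(1),((p-o)@y*1e3).round(1)) for p in c])
t=cv2.imread("pics/top0.png").astype(int);u=cv2.imread("pics/top6.png").astype(int)
D=abs(t-u).sum(2)
for n,(r0,r1,c0,c1) in dict(pump=(215,315,402,450),brush=(150,240,95,142),funnel=(262,308,98,145)).items(): print(n,"changed frac",(D[r0:r1,c0:c1]>120).mean().round(3))
print(ctrl.close_job())
E
```

```text
[0.4725 0.0351] [(np.float64(-1.4), np.float64(120.7)), (np.float64(-0.2), np.float64(41.4)), (np.float64(-0.0), np.float64(-39.8)), (np.float64(-0.4), np.float64(-118.9))]
pump changed frac 0.12
brush changed frac 0.0
funnel changed frac 0.002
the job is handed in; nothing more can be done
None
```

I moved all four bottles into the storage rack in reverse order and handed the job in at about 28 s of the 112 s allowed. From left to right the bays now hold red, green, black and yellow; the filling rack was yellow, black, green, red.

- **Position:** the last top view put every cap within about 1.5 mm of its bay centre, along and across the row. All four bottles look upright. They were released at the pick-up height, which matches the bay floor.
- **Not confirmed:** in the last pictures the arm blocked the side view, so red's uprightness after release rests on the top view alone.
- **Funnel and brush:** these areas of the top view showed no change.
- **Pump:** 12% of the pixels in its area of the top view changed. I think this is the arm's moved shadow, since the gripper stayed clear of the pump and it looked unmoved in the earlier side pictures. I did not measure its position.

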